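Re-set a microscope's focus stop

ROBOT

A 6-joint arm with a two-finger parallel gripper is mounted at the origin on the work surface. World frame = base frame: x ahead of the robot, y to its left, z up, the work surface at z = 0. Lengths are in m, angles in rad, forces in N, time in s.
With the tool pointing down it reaches from about 0.3 to 0.75 m from the base axis. Payload 8.5 kg.
Tool frame: the origin (TCP) lies on the centre line of the jaws, within the pads' length; the fingertips stand 25 mm ahead of it and the grasp point (between the pads) lies 6 mm ahead of it (manip.finger_overhang is the distance from the TCP to the fingertips, in m); y points along the fingers, x is the direction in which the jaws open and shut, and the axes are right-handed (so a half turn about y gives the same grasp; the last joint's range is limited). The gripper opens to 85 mm and grips with 20 to 120 N. Pads are 22 mm wide; open, the fingers measure 114 mm over their backs; the gripper's body (76 mm by 85 mm) begins 54 mm behind the grasp point. The pads swing forward as they close: fully open they stand 13 mm farther back than shut.
Start: joints at [-1.41, 0.381, 1.297, -0, 1.464, -0.215], TCP at [0.202, -0.512, 0.256] pointing down, gripper open.
Joint ranges: [-3.11, 3.11], [-0.89, 2.33], [0.22, 2.48], [-1.42, 4.56], [0.17, 2.85], [-2.88, 2.88]. Speed limits (rad/s): [2.39, 2.39, 3.14, 3.14, 3.14, 3.14].

INTERFACE

Orientations are given as a unit quaternion [w, x, y, z].
In Python, from bench import readout, get_image, calibration, close_job, manip gives the robot as it stands.
- The arm moves only by the tool carry_out, never from a script. Its arguments are lists of equal length, an entry for each row: "linear": the shift along the world's x, y, z in cm, a list of three; "twist": the turn about the world's z in rad. A call has 1 to 8 rows; each row shifts and turns the pose as measured when the row begins; what a row does not reach is not made up. A row lasts 1/8 s, in which the tool goes at most 62.5 mm and 10.7 degrees, less where a joint would pass 70% of its speed; a pose out of reach is approached as far as the arm can. A call is refused whole if a number of a shift passes 6.25 or a number of a turn 0.188, either way. A call with a gripper value outside its range is refused whole. "fingers" is the finger opening in cm, from 0 to 8.54, set as the call begins (left out, the last holds). The fingers move at their own pace and stop on an object; "squeeze" is the grip in N (left out, the last holds). Time passes only in rows, so rows that do not move let the fingers close. It gives the time, the measured TCP pose, the force and the opening at its end, in the units of the state.
- readout.get_state(): the state, without advancing time (a new reading comes with each control period).
- get_image(name): name is "scene" or "top" or "wrist"; returns the picture (384x512x3 uint8, blue, green, red); there is no depth.
- calibration(name): a dict with "fx", "fy", "cx", "cy" (pixels), "world_to_cam" (4x4, takes a point from world to camera coordinates). Camera axes: x right, y up, looking along -z (the intrinsics and any distortion apply to the point x, -y, -z); pixel columns grow to the right and rows downward; lengths in m; the calibration is good to about 2 mm. A picture is of the moment at which its call begins: read the wrist's pose just before it. calibration takes no time and is no camera call; for the wrist camera it gives the pose at the moment of the call.
- close_job(): hands the job in, once; it reports no verdict.
The state is a dict: "time_s": time; "joint_pos": joint angles; "dq": joint speeds; "joint_torque": joint torques, N m; "position": TCP position; "tool_rot": TCP orientation; "ft_force": force on the tool from outside, world axes, zero at the start; "moment": the same for the moment, N m; "grip_width": finger opening in m.
Only numpy, scipy, OpenCV 4.12 (cv2) and the standard library are available. Lean on these libraries where they do the work, as an engineer would, in place of code of your own. Each camera call takes 0.05 s, during which the arm holds its last target. There are 200 camera calls.

TASK

Re-set the focus stop on the microscope foot: the jam nut may have worked slack, so swing its lever well open (counterclockwise, a good 45 degrees), then turn the stop screw counterclockwise by its bar until its pointed end lines up with the fin of the setting ring, then swing the nut's lever back clockwise until it is firmly tight again, with about 10 N of push at its post and by no means over 15 N. Leave the setting ring and the things around where they are, and let go at the end.

Things in the scene. Friction and masses are not known exactly. Their poses are not given: they have to be found in the camera images.
- foot: cream cast foot of a bench microscope, 260 x 170 x 22 mm, fixed to the table; origin on the underside on the vertical axis shared by stop screw, jam nut and setting ring; x runs to the foot's far end, where a low block stands; z up
- stop_screw: steel stop screw, turning on a fixed height; its head is an upright bar 44 mm long (its x), 14 mm thick (its y), 66 to 96 mm above the table, with a tapered point out to 47 mm from the axis on its +x side. Origin on the axis at table height. It turns against about 0.45 N m; the fin lies 0.45 to 1.2 rad counterclockwise (from above) of its point
- screw_grip (a point): grip point in the middle of the stop screw's bar, on the axis, 83 mm above the table
- nut_post (a point): middle of the upright round black post on the jam nut's lever: 16 mm in diameter, 51 to 85 mm above the table, this point at 74 mm, 80 mm from the axis. Counterclockwise (from above) loosens it, to a stop 1.3 rad from tight. As found it is snug or up to 0.2 rad slack. Loose it turns with 2 to 4 N at the post; then the push rises steeply, within 3 mm: from 7.5 N it stays tight, 19 N is too much
- washer_edge (a point): centre of the top face of the thin brass lock washer under the jam nut's hub (hub 52 mm across, top at 58 mm), 35.3 mm above the table and hardly seen; a tight nut squeezes it down by 0.07 to 0.37 mm, too little to be measured. The washer creeps round with the stop screw and takes the nut along, so the nut gets tight at another place than before
- set_ring: flat aluminium setting ring round the screw on the foot, 84 mm across; origin on the axis; x points to its fin; stiff, not to be turned
- ring_fin (a point): top of the upright fin of the setting ring, 62 mm from the axis, 39 mm above the table; the fin is 16 mm long, 4 mm thick
- objective: spare steel objective, 24 mm across, 42 mm tall, standing on the foot; a bystander, origin under its centre
- slide_box: grey and black slide box, 102 x 87 x 31 mm; a bystander, origin under its centre
- oil_bottle: small amber oil bottle, 26 mm across, 58 mm tall; a bystander, origin under its centre
- petri_dish: open glass dish, 88 mm across, 15 mm tall; a bystander, origin under its centre
- screwdriver: screwdriver, 150 mm long, lying on the table; a bystander
- eyepiece: black eyepiece, 34 mm across, 45 mm tall; a bystander, origin under its centre

How it is judged:
On the way, in this order (a step that is already met when the one before it is completed fails the run):
1. the jam nut is swung well open, by about 0.6 rad from tight (post 6 mm past the axis towards the foot's far end) (x of nut_post in the frame of foot above 0.006 m), for 0.2 s.
2. with the nut still loose, the bar of the stop screw is in line with the fin within 0.12 rad (angle between the x axis of stop_screw and the x axis of set_ring, either way round below 0.12 rad and x of nut_post in the frame of foot above 0 m), for 0.2 s.
3. the jam nut is pressed tight against the washer again (washer squeezed by more than 0.07 mm) (z of washer_edge in the frame of foot below 0.03523 m), for 0.2 s.
At the end, for the whole second after the job is handed in: the bar of the stop screw is in line with the fin within 0.12 rad and at rest, and the jam nut stays tight: the washer under it stays squeezed by more than 0.07 mm (reached with about 7.5 N or more of push at the post) (angle between the x axis of stop_screw and the x axis of set_ring, either way round below 0.12 rad and z of washer_edge in the frame of foot below 0.03523 m and linear speed of stop_screw below 0.02 m/s and angular speed of stop_screw below 0.1 rad/s); the robot touches nothing.
It fails at once if the jam nut is overtightened: the washer under it is squeezed by more than 0.375 mm (about 19 N of push at the post) (z of washer_edge in the frame of foot below 0.034925 m).
It fails at once if the setting ring is turned (fin moved by more than 4 mm) (distance of ring_fin from where it was at the start of the episode above 0.004 m).
It fails at once if a thing standing around is moved by more than 25 mm (distance of any of objective, slide_box, oil_bottle, petri_dish, screwdriver, eyepiece from where it was at the start of the episode above 0.025 m).
It also fails if it takes over 72 s, if anything falls off the work surface, if the arm or the gripper's body presses on something with over 40 N, if the wrist force passes 120 N, or if a joint passes its speed limit or range.

## Working session

There is one attempt and no reset: what is moved stays moved. The work goes in short steps, Python scripts to look and compute and a tool call to move; the robot and the scene stay as the last step left them, time stands still between calls to the robot, and variables do not carry over. Pictures are saved under pics/ and viewed, about 8 in all and at most 12, crops included, and the job is handed in when it is done.

Besides the shell and the picture viewer there is one more tool, called after "Request:" in YAML: its name, and indented under it one key for each argument. carry_out: Moves the arm, as the interface text tells. Its arguments: {"type":"object","properties":{"linear":{"type":"array"},"twist":{"type":"array"},"fingers":{"type":"number"},"squeeze":{"type":"number"}},"required":["linear","twist"]}

```bash
ls; mkdir -p pics; python3 - <<'E'
from bench import readout,get_image,calibration,manip
import cv2,numpy as np
s=readout.get_state();print(s)
for n in("scene","top","wrist"):
    c=calibration(n);print(n,{k:np.round(v,4).tolist() if hasattr(v,'__len__') and not isinstance(v,str) else v for k,v in c.items()})
    cv2.imwrite(f"pics/{n}0.png",get_image(n))
a=[cv2.imread(f"pics/{n}0.png") for n in("scene","top")]
cv2.imwrite("pics/t0.png",cv2.resize(a[1],(800,600),interpolation=cv2.INTER_CUBIC))
E
```

```text
pics
{'time_s': 0.0, 'joint_pos': array([-1.41032377e+00,  3.81198912e-01,  1.29825160e+00, -3.42330233e-05,
        1.46360659e+00, -2.15312287e-01]), 'dq': array([-0.00068531, -0.00023137, -0.00061797, -0.00077299,  0.00054041,
        0.00057413]), 'joint_torque': array([-2.09153040e-03, -4.48462129e+01, -2.31276941e+01, -2.90242469e-04,
        4.78585411e-03, -6.55696510e-06]), 'position': array([ 0.20179343, -0.51136729,  0.25571328]), 'tool_rot': array([ 0.58496278, -0.58422729,  0.39816912, -0.39743977]), 'ft_force': array([0.94975936, 1.12663351, 0.52759545]), 'moment': array([-0.01798744,  0.0187031 ,  0.00312976]), 'grip_width': 0.08536522790245303}
scene {'fx': 493.2176716566588, 'fy': 493.2176716566588, 'cx': 243.61674624274474, 'cy': 186.9718028719515, 'world_to_cam': [[0.7677, 0.6404, -0.0224, -0.5069], [-0.3832, 0.4868, 0.785, 0.1626], [0.5136, -0.594, 0.6191, -1.4484], [0.0, 0.0, 0.0, 1.0]]}
top {'fx': 351.0816565084565, 'fy': 351.0816565084565, 'cx': 249.09786660037307, 'cy': 193.00039326841215, 'world_to_cam': [[0.0012, -1.0, 0.0071, 0.011], [0.9911, 0.0021, 0.133, -0.6372], [-0.133, 0.0069, 0.9911, -0.7773], [0.0, 0.0, 0.0, 1.0]]}
wrist {'fx': 286.7437412213869, 'fy': 286.7437412213869, 'cx': 254.21553111042104, 'cy': 189.24094238325543, 'world_to_cam': [[0.367, -0.9302, -0.0019, -0.5492], [0.8871, 0.3506, -0.3001, 0.0396], [0.2798, 0.1085, 0.9539, -0.38], [0.0, 0.0, 0.0, 1.0]]}
```

View pics/t0.png

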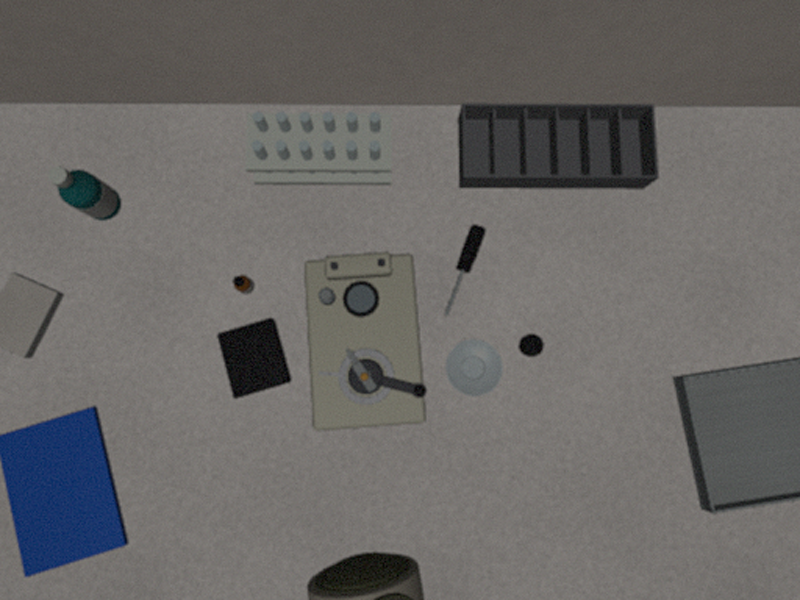

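View pics/scene0.png

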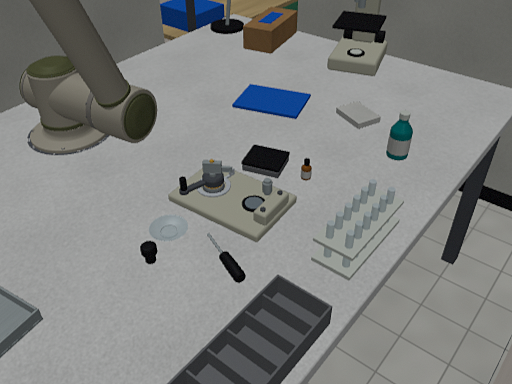

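The top view shows the foot at (365,340) in the 800 px picture, with the axis at about (364,376), the post at (419,390), the screw's point towards (350,350), and possibly the fin near (330,373). The dish and eyepiece are to the right. Next I work out rough positions.

```bash
cat > h.py <<'E'
from bench import readout,get_image,calibration,manip,close_job
import cv2,numpy as np
def ray(c,u,v):
    M=np.array(c["world_to_cam"]);R=M[:3,:3];t=M[:3,3]
    d=R.T@np.array([(u-c["cx"])/c["fx"],-(v-c["cy"])/c["fy"],-1.]);return -R.T@t,d
def onz(c,u,v,z):
    o,d=ray(c,u,v);return o+d*(z-o[2])/d[2]
def proj(c,p):
    M=np.array(c["world_to_cam"]);q=M[:3,:3]@p+M[:3,3]
    return np.array([c["cx"]+c["fx"]*q[0]/-q[2],c["cy"]+c["fy"]*-q[1]/-q[2]])
E
python3 - <<'E'
from h import *
c=calibration("top");k=.64
print({a for a in c})
for n,u,v,z in[("axis",364,376,.09),("post",419,390,.085),("pt",350,350,.08),("fin?",330,373,.039),("ringc",366,377,.026),("obj",327,296,.064),("dish",473,367,.01),("eyep",531,345,.045),("f1",306,261,.022),("f2",412,254,.022),("f3",425,421,.022),("f4",314,430,.022)]:
    print(n,onz(c,u*k,v*k,z).round(4))
s=readout.get_state()
from scipy.spatial.transform import Rotation as R
q=s["tool_rot"];print(R.from_quat(q[[1,2,3,0]]).as_matrix().round(3))
a=cv2.imread("pics/top0.png")[140:290,180:300]
cv2.imwrite("pics/t1.png",cv2.resize(cv2.convertScaleAbs(a,alpha=1.8),(480,600),interpolation=cv2.INTER_CUBIC))
E
```

```text
{'fx', 'cx', 'fy', 'world_to_cam', 'cy'}
axis [0.527  0.0471 0.09  ]
post [ 0.5078 -0.0291  0.085 ]
pt [0.5632 0.0675 0.08  ]
fin? [0.5312 0.0992 0.039 ]
ringc [0.5254 0.0466 0.026 ]
obj [0.6423 0.1028 0.064 ]
dish [ 0.5407 -0.1166  0.01  ]
eyep [ 0.5726 -0.1974  0.045 ]
f1 [0.7029 0.1407 0.022 ]
f2 [ 0.7144 -0.0233  0.022 ]
f3 [ 0.4605 -0.0416  0.022 ]
f4 [0.4473 0.1233 0.022 ]
[[ 0.367 -0.     0.93 ]
 [-0.93   0.001  0.367]
 [-0.001 -1.     0.   ]]
```

Request:
carry_out:
  linear:
    - [3.1, 5.2, 0]
    - [3.1, 5.2, 0]
    - [3.1, 5.2, 0]
    - [3.1, 5.2, 0]
    - [3.1, 5.2, 0]
    - [3.1, 5.2, 0]
    - [3.1, 5.2, 0]
    - [3.1, 5.2, 0]
  twist: [0.12, 0.12, 0.12, 0.12, 0.12, 0.12, 0.12, 0.12]
  fingers: 4.0
  squeeze: 60

```text
time_s: 1.15
position: [0.453, -0.0845, 0.2541]
tool_rot: [0.704, -0.703, 0.075, -0.074]
ft_force: [1.4, -0.9, -0.3]
grip_width: 0.0404
```

View pics/t1.png

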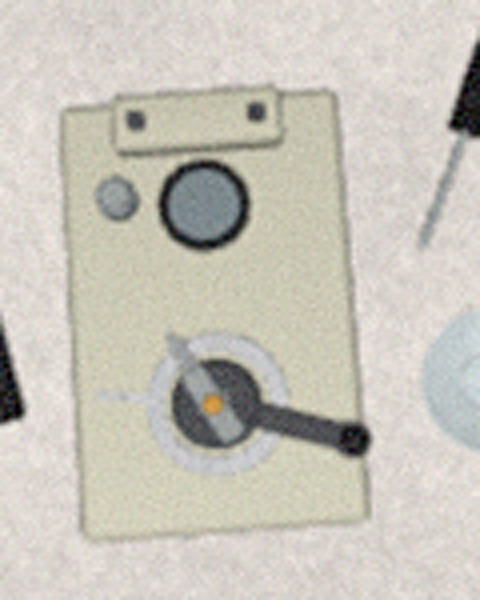

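The enlarged top view shows the orange axis dot at crop (212,404), the screw's point at (172,338), the fin to the left at (100–135,396), and the post at (353,438). I move closer for a wrist look.

Request:
carry_out:
  linear:
    - [3.0, 5.0, 0]
    - [3.0, 4.5, 0]
    - [0, 0, 0]
  twist: [0.05, 0, 0]

```text
time_s: 1.52
position: [0.5153, 0.0174, 0.2535]
tool_rot: [0.706, -0.705, 0.055, -0.053]
ft_force: [-0.2, -1.0, -0.4]
grip_width: 0.0404
```

```bash
python3 - <<'E'
from h import *
s=readout.get_state();c=calibration("wrist");im=get_image("wrist");cv2.imwrite("pics/w1.png",im)
print(s["position"],s["tool_rot"],s["ft_force"])
np.save("w1.npy",np.array([c["world_to_cam"]]));
for n,p in[("axis",[.526,.047,.096]),("post",[.508,-.029,.085]),("fin",[.531,.1,.039])]:print(n,proj(c,np.array(p)))
cv2.imwrite("pics/w1b.png",cv2.resize(im,(800,600),interpolation=cv2.INTER_CUBIC))
E
```

```text
[0.51526976 0.01743404 0.25349812] [ 0.70550657 -0.70455706  0.05502541 -0.05321677] [-0.24376502 -1.00087786 -0.40160858]
axis [261.55971093 149.04999382]
post [255.06616124 219.14481002]
fin [257.97332234  92.24979266]
```

View pics/w1b.png

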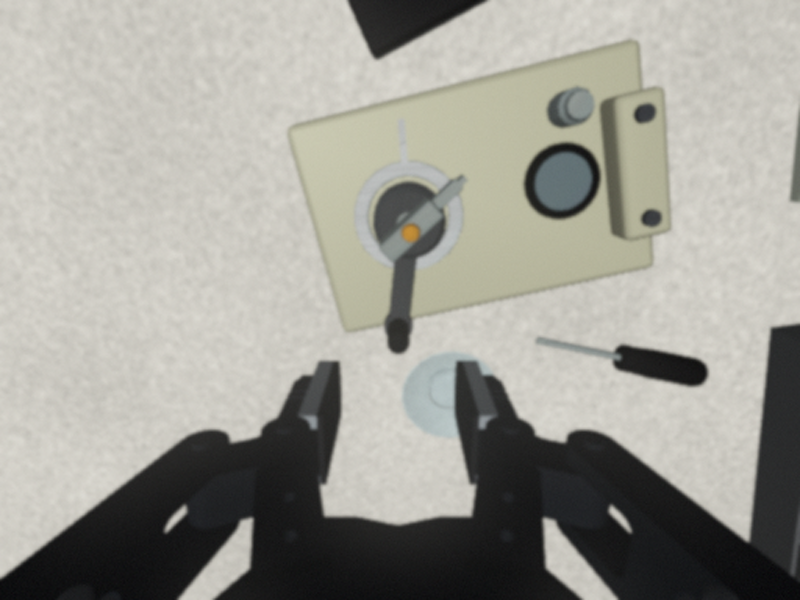

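The wrist view (800 px) shows the orange dot at (411,233), the post top at (398,343), the screw's tip at (463,180), the fin at (402,122)–(405,158), and foot corners at (290,128) and (346,330).

```bash
python3 - <<'E'
from h import *
c=calibration("wrist");t=calibration("top");k=.64
T=lambda x,y:(180+x/4,140+y/4)
def tri(a,b):
    (o1,d1),(o2,d2)=ray(t,*a),ray(c,*b)
    A=np.c_[d1,-d2];x=np.linalg.lstsq(A,o2-o1,rcond=None)[0];p,q=o1+d1*x[0],o2+d2*x[1];return (p+q)/2,np.linalg.norm(p-q)
for n,z,a,b in[("axis",.096,(212,404),(411,233)),("post",.085,(353,437),(398,343)),("tip",.083,(172,338),(463,180)),("finout",.039,(98,395),(402,121)),("finmid",.039,(115,396),(403,135)),("c4",.022,(83,541),(290,128)),("c3",.022,(370,517),(346,330)),("c1",.022,(62,107),(637,42))]:
    a=T(*a);b=(b[0]*k,b[1]*k)
    print(n,onz(t,*a,z).round(4),onz(c,*b,z).round(4),tri(a,b)[0].round(4),round(tri(a,b)[1],4))
E
```

```text
axis [0.5262 0.0468 0.096 ] [0.5267 0.0453 0.096 ] [0.5265 0.0465 0.1032] 0.0005
post [ 0.5086 -0.0293  0.085 ] [ 0.5067 -0.0308  0.085 ] [ 0.5079 -0.0289  0.0895] 0.0016
tip [0.562  0.0695 0.083 ] [0.5635 0.071  0.083 ] [0.563  0.0702 0.0802] 0.0021
finout [0.5311 0.1146 0.039 ] [0.5319 0.1137 0.039 ] [0.5313 0.1123 0.0595] 0.0005
finmid [0.5306 0.1048 0.039 ] [0.5312 0.1046 0.039 ] [0.5308 0.1043 0.0446] 0.0006
c4 [0.4472 0.1238 0.022 ] [0.4505 0.1227 0.022 ] [0.4454 0.1257 0.    ] 0.002
c3 [ 0.461  -0.0428  0.022 ] [ 0.4612 -0.0394  0.022 ] [ 0.4598 -0.0433  0.0119] 0.0009
c1 [0.7036 0.1415 0.022 ] [0.7006 0.1402 0.022 ] [0.7057 0.1423 0.012 ] 0.0014
```

Request:
carry_out:
  linear:
    - [-0.7, -4.7, 0]
    - [0, 0, -5]
    - [0, 0, -5]
    - [0, 0, -3]
    - [0, 0, 0]
  twist: [-0.08, 0, 0, 0, 0]

```text
time_s: 2.2
position: [0.5048, -0.0373, 0.1211]
tool_rot: [-0.702, 0.702, -0.087, 0.085]
ft_force: [-1.1, -0.5, 0.0]
grip_width: 0.04
```

```bash
python3 - <<'E'
from h import *
s=readout.get_state();c=calibration("wrist");im=get_image("wrist");cv2.imwrite("pics/w2.png",im)
print(s["position"],s["tool_rot"],s["ft_force"])
for p in([.508,-.030,.085],[.508,-.03,.074],[.5265,.046,.096]):print(proj(c,np.array(p)))
E
```

```text
[ 0.50477713 -0.03727906  0.12110657] [-0.70172433  0.70199687 -0.08654754  0.08539839] [-1.08859284 -0.51999492  0.00377715]
[257.43361633 222.4800815 ]
[257.28598613 215.18539987]
[257.35160413  77.39459785]
```

View pics/w2.png

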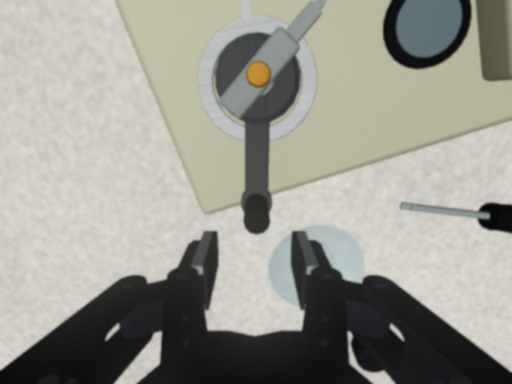

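The post top at about (257,219) matches the prediction of (257,222), so the position holds. The TCP drifted about 7 mm in y, which I correct on the way down.

Request:
carry_out:
  linear:
    - [0.3, 0.7, 0]
    - [0, 0, -2.0]
    - [0, 0, -1.5]
    - [0, 0, 0]
  twist: [0, 0, 0, 0]

```text
time_s: 2.75
position: [0.5116, -0.0306, 0.0926]
tool_rot: [-0.701, 0.703, -0.082, 0.09]
ft_force: [0.7, 0.6, -0.4]
grip_width: 0.0402
```

Request:
carry_out:
  linear:
    - [0, 0, -0.8]
    - [0, 0, 0]
    - [0.78, -0.11, 0]
    - [0.79, -0.03, 0]
    - [0.79, 0.05, 0]
    - [0.78, 0.12, 0]
    - [0, 0, 0]
  twist: [0, 0, 0.1, 0.1, 0.1, 0.1, 0]
  fingers: 2.2

```text
time_s: 3.62
position: [0.5404, -0.0302, 0.0859]
tool_rot: [-0.704, 0.705, 0.061, -0.058]
ft_force: [0.2, -0.7, -0.9]
grip_width: 0.0223
```

Request:
carry_out:
  linear:
    - [0.8, 0.1, 0]
    - [0.76, 0.24, 0]
    - [0.73, 0.32, 0]
    - [0.69, 0.39, 0]
    - [0, 0, 0]
  twist: [0.1, 0.1, 0.1, 0.1, 0]

```text
time_s: 4.25
position: [0.568, -0.0198, 0.0864]
tool_rot: [-0.679, 0.679, 0.198, -0.198]
ft_force: [-0.5, 0.2, 0.3]
grip_width: 0.022
```

```bash
python3 - <<'E'
from h import *
s=readout.get_state();im=get_image("top");cv2.imwrite("pics/t2.png",im)
print(s["position"],s["ft_force"],s["moment"])
E
```

```text
[ 0.56796004 -0.01980865  0.08637754] [-0.46942331  0.18411652  0.34259989] [ 0.01449085  0.03806124 -0.02432946]
```

Request:
carry_out:
  linear:
    - [0, 0, 4]
    - [0, 0, 5]
    - [-1.0, 1.5, 0]
    - [-1.0, 1.5, 0]
    - [-1.0, 1.5, 0]
    - [-0.7, 1.0, 0]
    - [0, 0, 0]
    - [0, 0, 0]
  twist: [0, 0, -0.185, -0.185, -0.185, -0.185, -0.185, -0.185]
  fingers: 4.0

```text
time_s: 5.3
position: [0.5299, 0.0368, 0.183]
tool_rot: [-0.678, 0.679, -0.195, 0.203]
ft_force: [0.6, 0.3, -0.4]
grip_width: 0.04
```

Request:
carry_out:
  linear:
    - [0, 0, 0]
    - [0, 0, 0]
    - [0, 0, 0]
    - [0, 0, 0]
  twist: [-0.185, -0.185, -0.08, 0]

```text
time_s: 5.8
position: [0.53, 0.0369, 0.1847]
tool_rot: [-0.614, 0.615, -0.344, 0.355]
ft_force: [-0.2, 0.1, 0.6]
grip_width: 0.0394
```

```bash
python3 - <<'E'
from h import *
s=readout.get_state();c=calibration("wrist");im=get_image("wrist");cv2.imwrite("pics/w3.png",im)
q=s["tool_rot"];print(s["time_s"],s["position"],np.degrees(2*np.arctan2(q[2],q[1]))*-1,s["ft_force"])
for p in([.5265,.046,.096],[.566,.072,.081],[.565,-.023,.085],[.531,.108,.039]):print(proj(c,np.array(p)))
t=get_image("top")[140:290,180:300]
cv2.imwrite("pics/w3b.png",np.hstack([im,cv2.resize(t,(288,384),interpolation=cv2.INTER_CUBIC)]))
E
```

```text
5.8 [0.52997132 0.03689874 0.18471319] 58.42725641651336 [-0.22241376  0.1182756   0.5537543 ]
[240.27044776 202.18312739]
[237.19753445 137.4745098 ]
[338.67546677 199.6643143 ]
[186.02444983 144.91897632]
```

View pics/w3b.png

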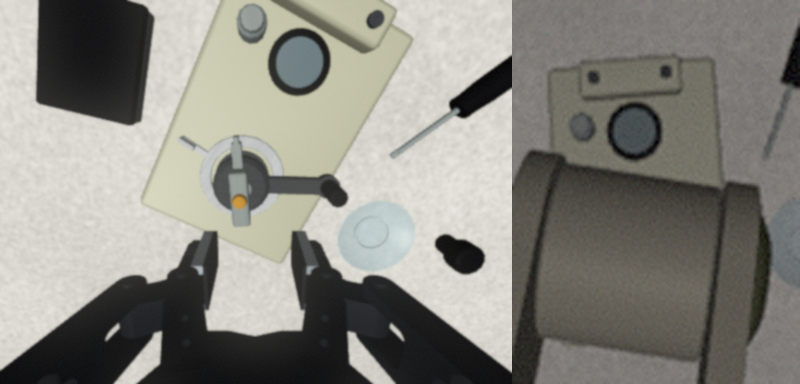

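The wrist view shows the post at (338,197), the orange dot at (239,202) and the tip at (237,137), all as predicted. The nut is open with its post about 35 mm past the axis. Now I go down onto the bar.

Request:
carry_out:
  linear:
    - [-0.35, 0.9, 0]
    - [0, 0, 0]
    - [0, 0, -3.5]
    - [0, 0, -3]
    - [0, 0, 0]
  twist: [0.04, 0, 0, 0, 0]
  fingers: 4.0
  squeeze: 100

```text
time_s: 6.52
position: [0.5264, 0.0471, 0.119]
tool_rot: [0.623, -0.623, 0.328, -0.342]
ft_force: [0.2, 0.3, 0.2]
grip_width: 0.0405
```

Request:
carry_out:
  linear:
    - [0, -0.1, -2.5]
    - [0, 0, -0.3]
    - [0, 0, 0]
  twist: [0, 0, 0]

```text
time_s: 6.9
position: [0.5284, 0.046, 0.0942]
tool_rot: [0.624, -0.622, 0.326, -0.343]
ft_force: [0.4, 0.2, 0.3]
grip_width: 0.0402
```

Request:
carry_out:
  linear:
    - [0, 0, 0]
    - [0, 0, 0]
    - [0, 0, 0]
    - [0, 0, 0]
  twist: [0, 0, 0, 0]
  fingers: 0.8

```text
time_s: 7.4
position: [0.5278, 0.0478, 0.096]
tool_rot: [0.625, -0.621, 0.326, -0.342]
ft_force: [1.6, -0.3, -6.7]
grip_width: 0.0121
```

```bash
cat >> h.py <<'E'
def st():
    s=readout.get_state();q=s["tool_rot"]
    print(round(s["time_s"],2),s["position"].round(4),"yaw",round(-np.degrees(2*np.arctan2(q[2],q[1]*1.0)) if q[1]>0 else -np.degrees(2*np.arctan2(-q[2],-q[1])),1),"F",s["ft_force"].round(2),"M",s["moment"].round(3),"w",round(s["grip_width"],4));return s
E
python3 -c "
from h import *
st()"
```

```text
7.4 [0.5278 0.0478 0.096 ] yaw 55.4 F [ 1.57 -0.25 -6.65] M [0.321 0.025 0.294] w 0.0121
```

Request:
carry_out:
  linear:
    - [0, 0, 0]
    - [0, 0, 0]
    - [0, 0, 0]
    - [0, 0, 0]
    - [0, 0, 0]
    - [0, 0, 0]
    - [0, 0, 0]
  twist: [0.1, 0.1, 0.1, 0.1, 0.1, 0.1, 0]

```text
time_s: 8.28
position: [0.5276, 0.0477, 0.096]
tool_rot: [0.7, -0.689, 0.127, -0.138]
ft_force: [2.1, 1.9, -5.7]
grip_width: 0.0121
```

```bash
sed -i 's/round(-np.degrees(2/round(np.degrees(2/; s/else -np/else np/' h.py
python3 - <<'E'
from h import *
st();c=calibration("wrist");im=get_image("wrist");cv2.imwrite("pics/w4.png",im)
for p in([.5265,.046,.096],[.5311,.108,.039]):print(proj(c,np.array(p)))
E
```

```text
8.28 [0.5276 0.0477 0.096 ] yaw -20.9 F [ 2.13  1.92 -5.67] M [0.217 0.056 0.084] w 0.0121
[254.20783658 272.90568785]
[222.28826802 133.97760356]
```

View pics/w4.png

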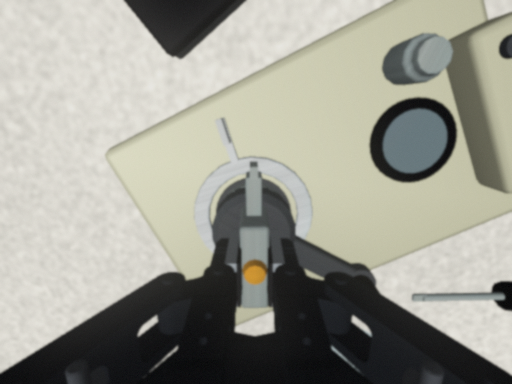

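The wrist view shows the bar gripped and turned, with its tip at (253,163), the fin from (221,120) to (237,158), the orange dot at (255,271), and the post at (365,270) still open.

```bash
python3 - <<'E'
from h import *
c=calibration("wrist")
im=cv2.imread("pics/w4.png")
C=np.array([.5265,.046])
for n,u,v,z in[("fo",222,121,.039),("fi",234.5,152,.039),("fm",228,136,.039),("tip",253,163,.081),("shaft",253.5,200,.081),("or",255,271,.096)]:
    p=onz(c,u,v,z)[:2];print(n,p,np.linalg.norm(p-C),np.degrees(np.arctan2(*(p-C)[::-1])))
for A,B in(((222,121),(234.5,152)),):
    a,b=onz(c,*A,.039),onz(c,*B,.039);d=a-b;print(np.degrees(np.arctan2(d[1],d[0])))
E
```

```text
fo [0.53402329 0.11506713] 0.06947566296424143 83.78343685497784
fi [0.53374984 0.09517152] 0.049703103535641766 81.61274663190403
fm [0.53386589 0.10560401] 0.06005742951807076 82.95508276514893
tip [0.54453238 0.09243459] 0.04981302879734157 68.77685041351184
shaft [0.53791249 0.07516581] 0.03131915205589354 68.62973963412743
or [0.52722455 0.0468165 ] 0.0010916251603454925 48.414560555928304
89.21255590388091
```

Request:
carry_out:
  linear:
    - [0, 0, 0]
    - [0, 0, 0]
    - [0, 0, 0]
    - [0, 0, 0]
    - [0, 0, 0]
  twist: [0.1, 0.1, 0.09, 0, 0]

```text
time_s: 8.95
position: [0.5275, 0.0477, 0.096]
tool_rot: [0.712, -0.7, 0.028, -0.038]
ft_force: [0.5, 2.2, -5.4]
grip_width: 0.0121
```

Request:
carry_out:
  linear:
    - [0, 0, 0]
    - [0, 0, 0]
    - [0, 0, 3]
    - [0, 0, 4]
    - [-1, 0, 4]
    - [-2, -1, 2.5]
    - [-2, -1, 0]
    - [0, 0, 0]
  twist: [0, 0, 0, 0, 0, 0, 0, 0]
  fingers: 4.0

```text
time_s: 9.95
position: [0.4772, 0.0264, 0.2387]
tool_rot: [0.711, -0.701, 0.027, -0.043]
ft_force: [0.2, 0.2, -0.4]
grip_width: 0.0401
```

```bash
python3 - <<'E'
from h import *
st();c=calibration("wrist");im=get_image("wrist");cv2.imwrite("pics/w5.png",im)
for p in([.5265,.046,.096],[.5311,.108,.039],[.53,.093,.081],[.565,-.023,.085]):print(proj(c,np.array(p)))
cv2.imwrite("pics/w5b.png",cv2.resize(im[60:330,100:460],(800,600),interpolation=cv2.INTER_CUBIC))
E
```

```text
9.95 [0.4772 0.0264 0.2387] yaw -4.4 F [ 0.21  0.19 -0.44] M [-0.04   0.015 -0.009] w 0.0401
[302.32678595 160.57481621]
[293.90893282  92.2402872 ]
[300.59586806 107.53270369]
[340.972792   220.46139671]
```

View pics/w5b.png

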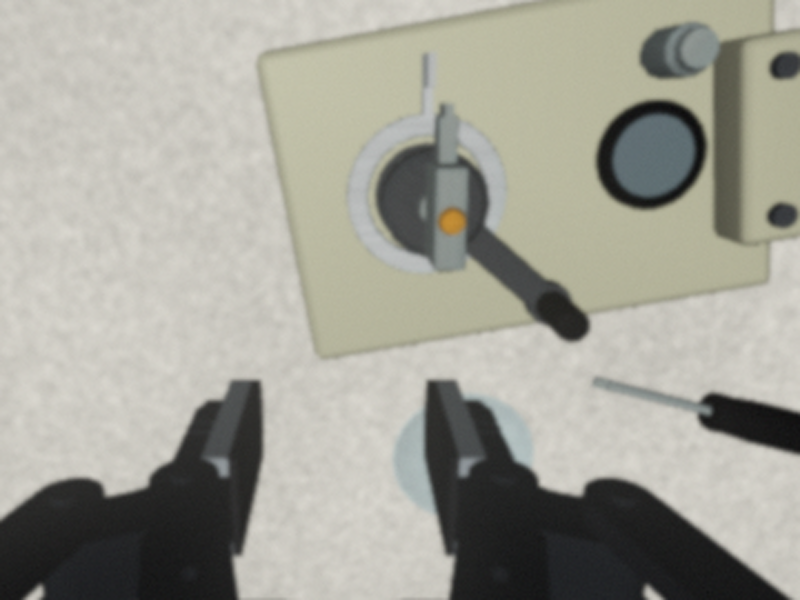

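In this crop the orange dot is at (453,221), the tip at (446,105), the bar's lower end at (449,269), the fin at (428,55)–(427,110), and the post top at (570,322). I compute the angles.

```bash
python3 - <<'E'
from h import *
c=calibration("wrist")
f=lambda x,y,z:onz(c,100+x*.45,60+y*.45,z)[:2]
ang=lambda d:round(float(np.degrees(np.arctan2(d[1],d[0]))),1)
ax=f(453,221,.099);print("ax",ax)
for C in(ax,np.array([.5265,.046])):
  for n,x,y,z in[("tip",446,105,.081),("fo",428,57,.039),("fm",428,82,.039),("ringc",427,193,.026),("post",570,322,.085)]:
    p=f(x,y,z);print(n,p.round(4),round(float(np.linalg.norm(p-C)),4),ang(p-C))
print("bar",ang(f(448,168,.096)-f(449,270,.096)),"bartip", ang(f(446,105,.081)-f(448,150,.081)),"fin",ang(f(428,57,.039)-f(427.5,108,.039)))
E
```

```text
ax [0.52826588 0.04770736]
tip [0.5309 0.0934] 0.0458 86.7
fo [0.531  0.1149] 0.0672 87.7
fm [0.5303 0.1036] 0.056 87.9
ringc [0.5284 0.0488] 0.0011 82.3
post [ 0.5819 -0.0074] 0.0769 -45.8
tip [0.5309 0.0934] 0.0476 84.7
fo [0.531  0.1149] 0.069 86.3
fm [0.5303 0.1036] 0.0578 86.2
ringc [0.5284 0.0488] 0.0034 55.4
post [ 0.5819 -0.0074] 0.0769 -44.0
bar 87.6 bartip 89.7 fin 86.0
```

Request:
carry_out:
  linear:
    - [3.0, -1.0, 0]
    - [3.5, -1.2, 0]
    - [3.5, -1.2, 0]
    - [0.5, -0.2, 0]
    - [0, 0, -5]
    - [0, 0, -4]
    - [0, 0, 0]
  twist: [0.17, 0.17, 0.17, 0.17, 0.17, 0, 0]

```text
time_s: 10.88
position: [0.5916, -0.0088, 0.1443]
tool_rot: [0.662, -0.646, -0.275, 0.263]
ft_force: [-0.0, 0.2, 0.8]
grip_width: 0.0397
```

```bash
python3 - <<'E'
from h import *
st()
E
```

```text
10.88 [ 0.5916 -0.0088  0.1443] yaw 46.1 F [-0.03  0.15  0.84] M [-0.025 -0.031  0.008] w 0.0397
```

Request:
carry_out:
  linear:
    - [-0.85, -0.1, 0]
    - [0, 0, 0]
    - [0, 0, -2.5]
    - [0, 0, 0]
  twist: [0, 0, 0, 0]

```text
time_s: 11.38
position: [0.5852, -0.0099, 0.1246]
tool_rot: [0.66, -0.648, -0.277, 0.26]
ft_force: [-0.4, 0.3, 0.1]
grip_width: 0.0398
```

```bash
python3 - <<'E'
from h import *
st();c=calibration("wrist");im=get_image("wrist");cv2.imwrite("pics/w6.png",im[100:384])
print(proj(c,np.array([.5825,-.009,.085])))
E
```

```text
11.38 [ 0.5852 -0.0099  0.1246] yaw 46.3 F [-0.45  0.3   0.08] M [ 0.004  0.012 -0.02 ] w 0.0398
[250.83875956 229.31877577]
```

View pics/w6.png

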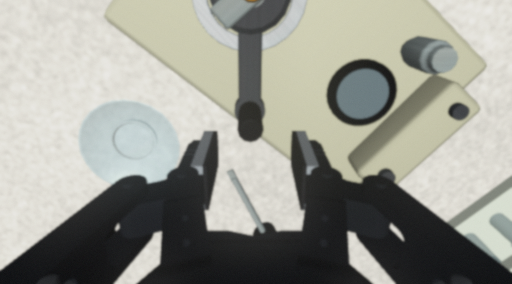

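The post top is at (250,226) full-frame, as predicted and centred between the jaws. I go down around it.

Request:
carry_out:
  linear:
    - [-0.2, 0, -2]
    - [0, 0, -1.5]
    - [0, 0, 0]
    - [0, 0, 0]
  twist: [0, 0, 0, 0]
  fingers: 2.2
  squeeze: 100

```text
time_s: 11.92
position: [0.5866, -0.0106, 0.0952]
tool_rot: [0.657, -0.65, -0.281, 0.257]
ft_force: [0.1, 0.4, -0.0]
grip_width: 0.0222
```

```bash
python3 -c "
from h import *
st()"
```

```text
11.93 [ 0.5866 -0.0106  0.0952] yaw 46.7 F [ 0.1   0.41 -0.03] M [-0.011  0.017 -0.056] w 0.0222
```

Request:
carry_out:
  linear:
    - [0, 0, -0.9]
    - [0, 0, 0]
    - [-0.76, -0.38, 0]
    - [-0.63, -0.49, 0]
    - [-0.68, -0.42, 0]
    - [-0.72, -0.35, 0]
    - [0, 0, 0]
  twist: [0, 0, -0.1, -0.1, -0.1, -0.1, 0]

```text
time_s: 12.8
position: [0.5609, -0.0264, 0.0871]
tool_rot: [0.695, -0.695, -0.144, 0.114]
ft_force: [-0.3, 0.7, 1.1]
grip_width: 0.0218
```

```bash
cat >> h.py <<'E'
C0=np.array([.527,.0465])
def pol():
    s=st();d=s["position"][:2]-C0;r=np.linalg.norm(d);t=np.array([d[1],-d[0]])/r
    print("ang",np.degrees(np.arctan2(d[1],d[0])).round(1),"r",r.round(4),"cw tangent",t.round(3),"resist",(-s["ft_force"][:2]@t).round(2),"radial",(s["ft_force"][:2]@d/r).round(2))
E
python3 -c "
from h import *
pol()"
```

```text
12.8 [ 0.5609 -0.0264  0.0871] yaw 23.5 F [-0.25  0.74  1.08] M [-0.049 -0.037  0.039] w 0.0218
ang -65.1 r 0.0804 cw tangent [-0.907 -0.421] resist 0.08 radial -0.78
```

Request:
carry_out:
  linear:
    - [-0.23, -0.1, 0]
    - [0, 0, 0]
  twist: [-0.03, 0]

```text
time_s: 13.05
position: [0.5592, -0.0271, 0.0873]
tool_rot: [0.697, -0.697, -0.135, 0.104]
ft_force: [1.0, 1.8, -1.7]
grip_width: 0.0221
```

Request:
carry_out:
  linear:
    - [-0.23, -0.1, 0]
    - [0, 0, 0]
  twist: [-0.03, 0]

```text
time_s: 13.3
position: [0.5571, -0.0279, 0.0873]
tool_rot: [0.699, -0.699, -0.124, 0.093]
ft_force: [2.0, 1.5, -0.9]
grip_width: 0.0223
```

Request:
carry_out:
  linear:
    - [-0.26, -0.1, 0]
    - [0, 0, 0]
  twist: [-0.03, 0]

```text
time_s: 13.55
position: [0.5544, -0.029, 0.0874]
tool_rot: [-0.7, 0.7, 0.113, -0.081]
ft_force: [2.1, 2.0, -1.3]
grip_width: 0.0217
```

Request:
carry_out:
  linear:
    - [-0.27, -0.1, 0]
    - [0, 0, 0]
  twist: [-0.03, 0]

```text
time_s: 13.8
position: [0.5516, -0.0301, 0.0874]
tool_rot: [-0.701, 0.702, 0.102, -0.07]
ft_force: [1.2, 0.9, -1.6]
grip_width: 0.022
```

Request:
carry_out:
  linear:
    - [-0.28, -0.09, 0]
    - [0, 0, 0]
  twist: [-0.035, 0]

```text
time_s: 14.05
position: [0.5486, -0.031, 0.0874]
tool_rot: [-0.702, 0.704, 0.089, -0.057]
ft_force: [1.9, 1.2, -1.1]
grip_width: 0.0217
```

Request:
carry_out:
  linear:
    - [-0.28, -0.07, 0]
    - [0, 0, 0]
  twist: [-0.02, 0]

```text
time_s: 14.3
position: [0.5457, -0.0319, 0.0874]
tool_rot: [-0.703, 0.705, 0.081, -0.049]
ft_force: [2.9, 2.0, -1.3]
grip_width: 0.0215
```

Request:
carry_out:
  linear:
    - [-0.27, -0.06, 0]
    - [0, 0, 0]
  twist: [-0.03, 0]

```text
time_s: 14.55
position: [0.5428, -0.0326, 0.0875]
tool_rot: [-0.704, 0.706, 0.07, -0.038]
ft_force: [2.8, 1.2, -1.0]
grip_width: 0.0217
```

Request:
carry_out:
  linear:
    - [-0.27, -0.05, 0]
    - [0, 0, 0]
  twist: [-0.03, 0]

```text
time_s: 14.8
position: [0.54, -0.0331, 0.0875]
tool_rot: [-0.704, 0.707, 0.059, -0.027]
ft_force: [2.6, 1.0, -0.8]
grip_width: 0.022
```

Request:
carry_out:
  linear:
    - [-0.26, -0.03, 0]
    - [0, 0, 0]
  twist: [-0.03, 0]

```text
time_s: 15.05
position: [0.5372, -0.0335, 0.0875]
tool_rot: [-0.704, 0.708, 0.047, -0.015]
ft_force: [3.0, 1.5, -2.0]
grip_width: 0.0223
```

Request:
carry_out:
  linear:
    - [-0.22, -0.02, 0]
    - [0, 0, 0]
  twist: [-0.03, 0]

```text
time_s: 15.3
position: [0.5349, -0.0338, 0.0876]
tool_rot: [-0.704, 0.709, 0.036, -0.004]
ft_force: [2.3, 2.2, -1.1]
grip_width: 0.0222
```

Request:
carry_out:
  linear:
    - [-0.22, -0.01, 0]
    - [0, 0, 0]
  twist: [-0.03, 0]

```text
time_s: 15.55
position: [0.5326, -0.0339, 0.0875]
tool_rot: [-0.704, 0.709, 0.025, 0.007]
ft_force: [2.1, 0.5, -1.1]
grip_width: 0.0219
```

Request:
carry_out:
  linear:
    - [-0.22, 0, 0]
    - [0, 0, 0]
  twist: [-0.03, 0]

```text
time_s: 15.8
position: [0.5303, -0.034, 0.0876]
tool_rot: [-0.704, 0.71, 0.013, 0.019]
ft_force: [2.0, 0.8, -1.3]
grip_width: 0.022
```

Request:
carry_out:
  linear:
    - [-0.22, 0, 0]
    - [0, 0, 0]
  twist: [-0.03, 0]

```text
time_s: 16.05
position: [0.528, -0.034, 0.0876]
tool_rot: [-0.704, 0.71, 0.002, 0.03]
ft_force: [2.9, 0.1, -1.0]
grip_width: 0.0218
```

Request:
carry_out:
  linear:
    - [-0.22, 0, 0]
    - [0, 0, 0]
  twist: [-0.03, 0]

```text
time_s: 16.3
position: [0.5256, -0.034, 0.0876]
tool_rot: [-0.703, 0.71, -0.01, 0.041]
ft_force: [2.6, 1.0, -0.9]
grip_width: 0.0219
```

Request:
carry_out:
  linear:
    - [-0.22, 0.01, 0]
    - [0, 0, 0]
  twist: [-0.02, 0]

```text
time_s: 16.55
position: [0.5233, -0.034, 0.0876]
tool_rot: [-0.703, 0.71, -0.017, 0.049]
ft_force: [2.6, 0.6, -1.7]
grip_width: 0.0219
```

Request:
carry_out:
  linear:
    - [-0.22, 0.02, 0]
    - [0, 0, 0]
  twist: [-0.025, 0]

```text
time_s: 16.8
position: [0.521, -0.0338, 0.0876]
tool_rot: [-0.702, 0.709, -0.027, 0.058]
ft_force: [3.0, 0.5, -1.4]
grip_width: 0.0218
```

Request:
carry_out:
  linear:
    - [-0.2, 0.02, 0]
    - [0, 0, 0]
  twist: [-0.025, 0]

```text
time_s: 17.05
position: [0.5188, -0.0336, 0.0876]
tool_rot: [-0.701, 0.709, -0.036, 0.068]
ft_force: [3.6, 0.5, -1.2]
grip_width: 0.0218
```

Request:
carry_out:
  linear:
    - [-0.18, 0.02, 0]
    - [0, 0, 0]
  twist: [-0.025, 0]

```text
time_s: 17.3
position: [0.5169, -0.0334, 0.0876]
tool_rot: [-0.7, 0.708, -0.046, 0.077]
ft_force: [3.2, -0.2, -1.1]
grip_width: 0.0218
```

Request:
carry_out:
  linear:
    - [-0.18, 0.02, 0]
    - [0, 0, 0]
  twist: [-0.025, 0]

```text
time_s: 17.55
position: [0.515, -0.0332, 0.0876]
tool_rot: [-0.699, 0.708, -0.055, 0.087]
ft_force: [3.0, 1.1, -1.6]
grip_width: 0.0219
```

Request:
carry_out:
  linear:
    - [-0.18, 0.03, 0]
    - [0, 0, 0]
  twist: [-0.025, 0]

```text
time_s: 17.8
position: [0.5131, -0.0329, 0.0877]
tool_rot: [-0.698, 0.707, -0.064, 0.096]
ft_force: [2.4, 0.3, -1.4]
grip_width: 0.0221
```

Request:
carry_out:
  linear:
    - [-0.18, 0.03, 0]
    - [0, 0, 0]
  twist: [-0.025, 0]

```text
time_s: 18.05
position: [0.5112, -0.0325, 0.0877]
tool_rot: [-0.696, 0.706, -0.074, 0.105]
ft_force: [3.3, 1.3, -1.6]
grip_width: 0.0217
```

Request:
carry_out:
  linear:
    - [-0.18, 0.04, 0]
    - [0, 0, 0]
  twist: [-0.025, 0]

```text
time_s: 18.3
position: [0.5093, -0.0322, 0.0877]
tool_rot: [-0.695, 0.705, -0.083, 0.115]
ft_force: [2.9, 0.6, -1.2]
grip_width: 0.0217
```

Request:
carry_out:
  linear:
    - [-0.18, 0.04, 0]
    - [0, 0, 0]
  twist: [-0.025, 0]

```text
time_s: 18.55
position: [0.5081, -0.0318, 0.0879]
tool_rot: [-0.693, 0.704, -0.092, 0.125]
ft_force: [3.9, 0.5, -1.7]
grip_width: 0.0223
```

Request:
carry_out:
  linear:
    - [-0.1, 0.02, 0]
    - [0, 0, 0]
  twist: [-0.01, 0]

```text
time_s: 18.8
position: [0.5079, -0.0317, 0.0881]
tool_rot: [-0.692, 0.703, -0.096, 0.13]
ft_force: [4.8, 0.7, -2.4]
grip_width: 0.0217
```

Request:
carry_out:
  linear:
    - [-0.12, 0.03, 0]
    - [0, 0, 0]
  twist: [0, 0]

```text
time_s: 19.05
position: [0.5078, -0.0317, 0.0882]
tool_rot: [-0.692, 0.703, -0.095, 0.132]
ft_force: [5.3, 0.2, -2.9]
grip_width: 0.0219
```

```bash
python3 -c "
from h import *
pol()"
```

```text
19.05 [ 0.5078 -0.0317  0.0882] yaw -15.4 F [ 5.25  0.21 -2.91] M [ 0.065 -0.665  0.061] w 0.0219
ang -103.8 r 0.0806 cw tangent [-0.971  0.239] resist 5.05 radial -1.46
```

Request:
carry_out:
  linear:
    - [-0.17, 0.04, 0]
  twist: [0]

```text
time_s: 19.18
position: [0.5069, -0.0316, 0.0884]
tool_rot: [-0.692, 0.703, -0.095, 0.133]
ft_force: [8.0, 0.6, -4.1]
grip_width: 0.0221
```

Request:
carry_out:
  linear:
    - [-0.16, 0.04, 0]
  twist: [0]

```text
time_s: 19.3
position: [0.5064, -0.0315, 0.0885]
tool_rot: [-0.692, 0.703, -0.094, 0.135]
ft_force: [9.4, 0.4, -4.9]
grip_width: 0.0222
```

Request:
carry_out:
  linear:
    - [-0.16, 0.04, 0]
  twist: [0]

```text
time_s: 19.42
position: [0.5061, -0.0314, 0.0887]
tool_rot: [-0.692, 0.703, -0.093, 0.136]
ft_force: [10.2, 0.5, -7.1]
grip_width: 0.0219
```

Request:
carry_out:
  linear:
    - [-0.16, 0.04, 0]
  twist: [0]

```text
time_s: 19.55
position: [0.5059, -0.0315, 0.0889]
tool_rot: [-0.692, 0.703, -0.092, 0.138]
ft_force: [10.5, 0.4, -6.3]
grip_width: 0.0223
```

Request:
carry_out:
  linear:
    - [0.3, -0.07, 0]
    - [0.1, 0, 0]
    - [0, 0, 0]
    - [0, 0, 0]
  twist: [0, 0, 0, 0]
  fingers: 4.0

```text
time_s: 20.05
position: [0.5081, -0.0319, 0.0884]
tool_rot: [-0.691, 0.703, -0.094, 0.137]
ft_force: [0.5, -1.1, -0.8]
grip_width: 0.0401
```

Request:
carry_out:
  linear:
    - [0, 0, 3]
    - [0, 0, 4]
    - [0, 0, 4]
    - [-1.5, 2, 3]
    - [-2, 2, 0]
    - [-1, 1, 0]
    - [0, 0, 0]
  twist: [0, 0, 0, 0, 0, 0, 0]

```text
time_s: 20.92
position: [0.46, 0.0194, 0.2322]
tool_rot: [-0.692, 0.703, -0.096, 0.136]
ft_force: [-0.2, 0.5, -0.3]
grip_width: 0.0403
```

```bash
python3 - <<'E'
from h import *
st();c=calibration("wrist");im=get_image("wrist");cv2.imwrite("pics/w7.png",im)
for p in([.527,.0465,.096],[.5311,.108,.039]):print(proj(c,np.array(p)))
cv2.imwrite("pics/w7b.png",cv2.resize(im[60:330,100:460],(800,600),interpolation=cv2.INTER_CUBIC))
E
```

```text
20.93 [0.46   0.0194 0.2322] yaw -15.5 F [-0.2   0.48 -0.32] M [ 0.009 -0.021  0.034] w 0.0403
[307.62122273 132.68083214]
[281.96694179  66.11932691]
```

View pics/w7b.png

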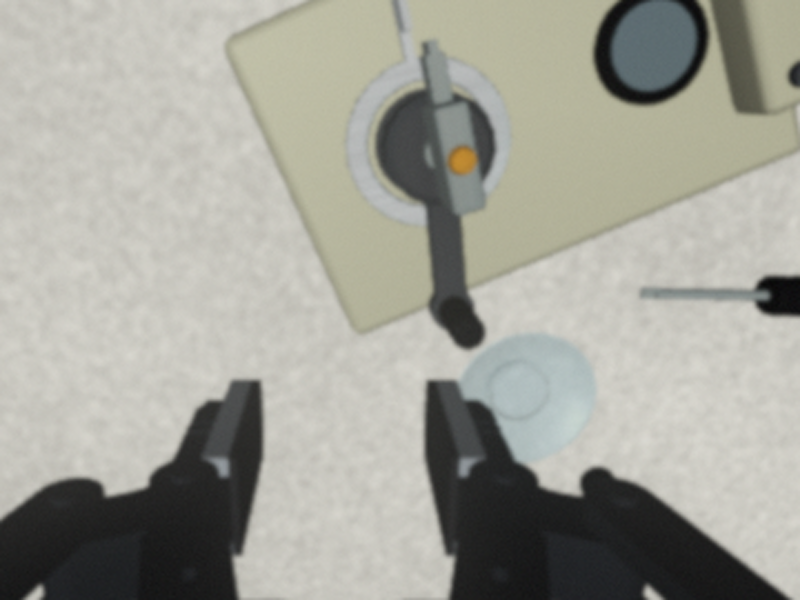

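The wrist crop shows the orange dot at (462,159), the tip at (432,42), bar edges from about (450,100) to (466,212), the fin at (399,0)–(408,60), and the post top at (467,332). I check the angles.

```bash
python3 - <<'E'
from h import *
c=calibration("wrist")
f=lambda x,y,z:onz(c,100+x*.45,60+y*.45,z)[:2]
ang=lambda d:round(float(np.degrees(np.arctan2(d[1],d[0]))),1)
ax=f(462,159,.099);print("ax",ax)
for C in(ax,np.array([.527,.0465])):
  print("tip",ang(f(432,42,.081)-C),"fin",ang(f(402,15,.039)-C),ang(f(407,45,.039)-C),"post",f(467,332,.085),ang(f(467,332,.085)-C))
print("bar",ang(f(451,101,.096)-f(470,211,.096)),"point",ang(f(432,42,.081)-f(438,100,.081)),"fin",ang(f(400,0,.039)-f(409,60,.039)))
E
```

```text
ax [0.52727696 0.04756252]
tip 84.3 fin 87.1 88.2 post [ 0.51144927 -0.03018582] -101.5
tip 84.1 fin 86.9 88.0 post [ 0.51144927 -0.03018582] -101.5
bar 84.3 point 79.9 fin 82.0
```

```bash
python3 -c "
from h import *
st();print(close_job())"
```

```text
20.98 [0.4604 0.0191 0.2321] yaw -15.6 F [-0.58 -0.02  0.79] M [0.022 0.035 0.042] w 0.0397
the job is handed in; nothing more can be done
None
```

I reset the focus stop and handed the job in at about 21 s. No verdict is reported, so the results below are my own measurements.

- **Opening the nut:** I swung the lever counterclockwise until the post was about 35–38 mm past the axis, by the TCP and the wrist camera.
- **Turning the screw:** I turned the bar counterclockwise by about 0.9 rad, to within about 2 degrees of the fin. This carried the nut about 15 degrees further open.
- **Tightening the nut:** I swung the lever back in small steps. Resistance was 2–4 N while loose, then rose to about 10 N at the post, with a highest reading of 10.5 N. The post was at about -101.5 degrees after I let go, close to the roughly -102 degrees I expected from the last push, so it did not spring back noticeably.
- **At the end:** The gripper is open and well clear, with the wrist force near zero. I saw nothing disturbed in the pictures.

**Checks that disagreed:** After tightening, the screw's point measured 84.2 degrees and the fin 87–88 by position, so about 3–4 degrees short. By edge direction, the bar read 84.3 degrees and the fin 82. Either way the gap is within the 6.9 degree limit. The nut may have pulled the screw back by 1–2 degrees, but that is no larger than my measuring error. The washer squeeze could not be seen, so its tightness rests on the push force alone.

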